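# Loosen the cast jig's locking ring and slide the carriage home

## Robot

A 6-joint arm with a two-finger parallel gripper is mounted at the origin on the work surface. World frame = base frame: x ahead of the robot, y to its left, z up, the work surface at z = 0. Lengths are in mm, angles in rad, forces in N, time in s.
With the tool pointing down it reaches from about 400 to 925 mm from the base axis. Payload 3.4 kg.
Tool frame: the origin (TCP) lies midway between the tips of the shut fingers; the grasp point (between the pads) lies ctrl.grip_point_offset behind it (ctrl.grip_point_offset is the distance from the TCP to the grasp point, in mm); z points along the fingers, y is the direction in which the jaws open and shut (so a half turn about z gives the same grasp; the last joint's range is limited). The gripper opens to 85 mm and grips with 20 to 120 N. Pads are 22 mm wide; open, the fingers measure 114 mm over their backs; the gripper's body (76 mm by 85 mm) begins 54 mm behind the grasp point. The pads swing forward as they close: fully open they stand 13 mm farther back than shut.
Start: joints at [1.187, 0.307, 1.506, -0, 1.328, -0.073], TCP at [175.87, 547.449, 231.305] pointing down, gripper open.
Joint ranges: [-3.12, 3.12], [-1.05, 2.28], [0.14, 2.33], [-1.42, 4.57], [0.1, 2.73], [-2.68, 2.68]. Speed limits (rad/s): [2.57, 2.57, 3.14, 3.14, 3.14, 3.14].

## Interface

Orientations are given as a unit quaternion [w, x, y, z].
In Python, from bench import ctrl gives the robot as it stands. The module is installed in compiled form; this text tells all that it offers.
- The arm moves only by the shell command python3 -m inch 'ROWS'. ROWS is a JSON object of lists of equal length, an entry for each row: "dp": the shift along the world's x, y, z in m, a list of three; "yaw": the turn about the world's z in degrees; "jaw": the opening, from 0 (shut) to 1 (fully open). A call has 1 to 5 rows; each row shifts and turns the commanded pose from where the row before left it; what a row does not reach is not made up. A row lasts 1/10 s, in which the tool goes at most 50 mm and 8.59 degrees, less where a joint would pass 70% of its speed; a pose out of reach is approached as far as the arm can. A call with a gripper value outside its range is refused whole. The fingers move at their own pace and stop on an object; the grip force is fixed at half the most. Time passes only in rows, so rows that do not move let the fingers close. It gives the time, the measured TCP pose, the force and the opening at its end, in the units of the state.
- ctrl.read_state(): the state, without advancing time (a new reading comes with each control period).
- ctrl.read_camera(name): name is "side" or "top" or "wrist"; returns a dict with "image" (480x640x3 uint8, red, green, blue), "range_z" (480x640 float32, mm along the optical axis (not along the pixel's ray), 0 where there is no reading), "fx", "fy", "cx", "cy" (pixels), "rvec" (rotation vector, rad) and "tvec" (3), from world to camera coordinates, as OpenCV has them. Camera axes: x right, y down, z forward; pixel columns grow to the right and rows downward; lengths in mm; the calibration is good to about 2 mm. The wrist camera is an equidistant fisheye: a pixel r from the principal point sees the ray r / f radians off the axis. A picture is of the moment at which its call begins.
- ctrl.close_job(): hands the job in, once; it reports no verdict.
The state is a dict: "t": time; "joint_pos": joint angles; "qd": joint speeds; "effort": joint torques, N m; "ee_pos": TCP position; "eef_rot": TCP orientation; "wrist_force": force on the tool from outside, world axes, zero at the start; "ft_torque": the same for the moment, N m; "grip_width": opening from 0.0 (shut) to 1.0 (fully open).
Only numpy, scipy, OpenCV 4.12 (cv2) and the standard library are available. Lean on these libraries where they do the work, as an engineer would, in place of code of your own. Each camera call takes 0.05 s, during which the arm holds its last target.

## Task

On the grey denture-cast jig, unscrew the big knurled locking ring by rolling a fingertip along its rim, counter-clockwise from above, until it stands two full turns from tight (its dark line is back at the white line on the post for the second time; at the start it is already less than one turn from tight), and leave it there. Only then push the aluminium carriage with the plaster cast along its guides, away from the ring, until it rests fully home against the end stop. Work by touch alone, lift nothing, and leave the spare cast, the jar and the bowl alone.

Things in the scene. Friction and masses are not known exactly. Their poses are not given: they have to be found in the camera images.
- jig: Grey base plate fixed to the bench, never moves; 130 x 345 x 12 mm (x, y, z). Origin on the bench under the ring's axis; the plate spans y -70 to +275, x -65 to +65 mm (foot under the post: to x -83). Its y axis points from the ring to the end stop. Two rails along y (y 92 to 270, inner faces x = +-42, tops 24 mm above the bench) guide the carriage.
- post_top (a point): Middle of the top, 72 mm above the bench, of the fixed dark steel post beside the ring (22 x 50 mm), at jig x = -68, y = 0. It bears the white line on its top and on the side facing the ring. A 14 mm rod, 90 mm long along y, passes through it 58 mm up. The other sides of the ring are free.
- stop_face (a point): Fixed end stop, a dark bar across the rails: middle of the top edge of its face toward the ring, at jig y = 262 mm, 34 mm above the bench
- ring_centre (a point): Centre of the ring's flat top face, on its vertical axis, 42 mm above the bench. The ring is a solid steel disc with 36 rounded ridges round its rim, 93 mm across the ridges (89 mm between them), too wide to span; its rim runs from 18 to 42 mm above the bench; a dark cap on its middle is 3 mm higher.
- index_mark (a point): Point on the ring's top face at the dark radial line, 38 mm from the axis (the line is 22 x 5 mm). When tight it points to the post's white line, along the jig's -x axis.
- lock_ring (a joint): Angle of the ring from tight, rad, growing as it is unscrewed counter-clockwise seen from above; 6.283 per turn. It starts between 2.0 and 5.0, turns stiffly with about 0.06 N m of friction, stays where it is left and does not rise. Hard stops at 0 and 18.85 (three turns).
- carriage: Loose aluminium plate, 80 x 90 x 14 mm (x, y, z), about 0.5 kg, with a plaster cast of a jaw fixed on it (top 48 mm up), lying on the jig's plate between the rails, 2 mm play each side. Origin at the centre of its underside, 12 mm above the bench; axes as the jig's. Starts at jig y = 150 to 170 mm, fully home at 217. Slides under a 2 to 7 N push.
- push_face (a point): Middle of the top edge of the flat face to push: the ring-side face of the upright bar across the carriage's end (70 mm along x, 14 mm thick, from 14 to 40 mm above the carriage's underside). At carriage y = -45 mm, z = 40 mm; 52 mm above the bench
- spare_cast: Loose spare plaster cast of a jaw, 66 x 65 mm, about 40 mm high, origin at its underside; on the bench beside the jig. Leave alone.
- jar: Amber glass jar, 48 mm across, 50 mm high, origin at its underside. Leave alone.
- bowl: Small dark rubber mixing bowl, 90 mm across, 50 mm high, origin at its underside. Leave alone.
Not all that is in view belongs to the job. What is shaped like the carriage but yellow is not meant.

How it is judged (in metres and radians):
On the way, in this order (a step that is already met when the one before it is completed fails the run):
1. the ring stands two full turns from tight (value of joint lock_ring between 12.216 and 12.916 rad), for 0.2 s.
2. the carriage is fully home against the end stop (y of carriage in the frame of jig above 0.213 m), for 0.2 s.
At the end, for the whole second after the job is handed in: The ring stands two turns from tight (4 pi rad) within 0.35 rad (20 degrees) and is still; the carriage lies at rest on the plate within 4 mm of the end stop (jig y above 213 mm) (all of step 1 and y of carriage in the frame of jig above 0.213 m and linear speed of carriage below 0.01 m/s and z of carriage in the frame of jig below 0.015 m and velocity of joint lock_ring between -0.05 and 0.05 rad/s); the robot touches nothing.
It fails at once if the carriage was moved more than 8 mm before the ring was two turns from tight (distance of carriage from where it was at the start of the episode above 0.008 m and value of joint lock_ring below 12.216 rad).
It fails at once if the carriage was lifted more than 5 mm off the plate (z of carriage in the frame of jig above 0.017 m).
It fails at once if the spare cast was moved more than 15 mm (distance of spare_cast from where it was at the start of the episode above 0.015 m).
It fails at once if the jar was moved more than 15 mm (distance of jar from where it was at the start of the episode above 0.015 m).
It fails at once if the bowl was moved more than 15 mm (distance of bowl from where it was at the start of the episode above 0.015 m).
It also fails if it takes over 72 s, if anything falls off the work surface, if the arm or the gripper's body presses on something with over 40 N, if the wrist force passes 120 N, or if a joint passes its speed limit or range.

## Working session

There is one attempt and no reset: what is moved stays moved. The work goes in short steps, Python scripts to look and compute and a shell command to move; the robot and the scene stay as the last step left them, time stands still between calls to the robot, and variables do not carry over. Pictures are saved under pics/ and viewed, and the job is handed in when it is done.

```bash
mkdir -p pics; ls; python3 - <<'E'
from bench import ctrl
import cv2
s=ctrl.read_state()
print({k:(v if not hasattr(v,'tolist') else v.tolist()) for k,v in s.items()}, ctrl.grip_point_offset)
for n in ["top","side","wrist"]:
    c=ctrl.read_camera(n)
    cv2.imwrite(f"pics/{n}0.png",c["image"][:,:,::-1])
    print(n,c["fx"],c["fy"],c["cx"],c["cy"],c["rvec"],c["tvec"])
E
```

```text
pics
{'t': 0.0, 'joint_pos': [1.1865296292364853, 0.3075850820519463, 1.507658861739114, 1.2865177425648956e-05, 1.3283994916286606, -0.07351009773291178], 'qd': [0.001155669921517867, 0.0015801897178861432, 0.00021762591158138475, -0.00010618996896601277, -0.0015930026509936134, -0.0007048682206582006], 'effort': [-0.00047693978558527306, -45.75507402420044, -25.191636085510254, -0.00036594578887161333, 0.013079376658424735, -4.309677308356186e-06], 'ee_pos': [175.58841598079843, 546.8105501948852, 230.37959930073143], 'eef_rot': [-0.00023873621265373517, 0.1547553032913024, 0.987952298766536, -0.0009972312445565266], 'wrist_force': [0.39535326310964364, -0.29090334887984987, -1.0818214720019383], 'ft_torque': [-0.05076789363404692, 0.006053837046146919, -0.011473362096007186], 'grip_width': 0.9962406399494566} 18.700000000000003
top 542.9706564639904 542.9706564639904 313.15800585298587 252.9421718354882 [ 2.12132231 -2.10089018  0.20845463] [  12.33153915  624.90092007 1013.57031831]
side 485.3648780261153 485.3648780261153 321.09526907466443 238.6609505311912 [ 0.09939304 -2.87013718  1.17607467] [ 611.52223452   64.05365248 1047.19306702]
wrist 371.64829954431775 371.64829954431775 314.92179098296697 242.8809259724734 [-2.34484951 -1.71098633 -0.23996389] [-573.22102279  -36.76912042  379.44771458]
```

View pics/top0.png

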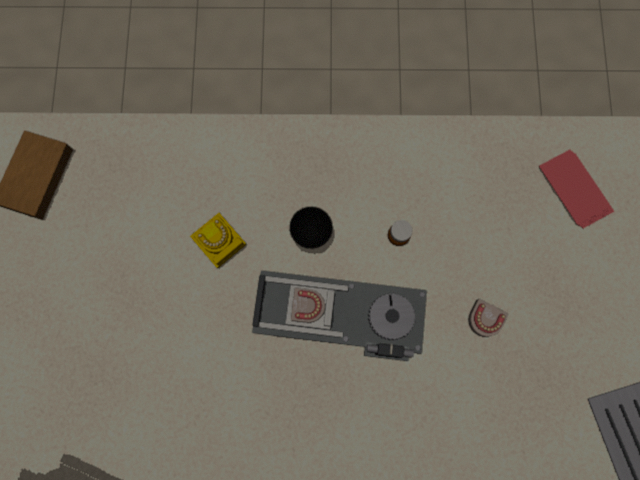

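View pics/side0.png

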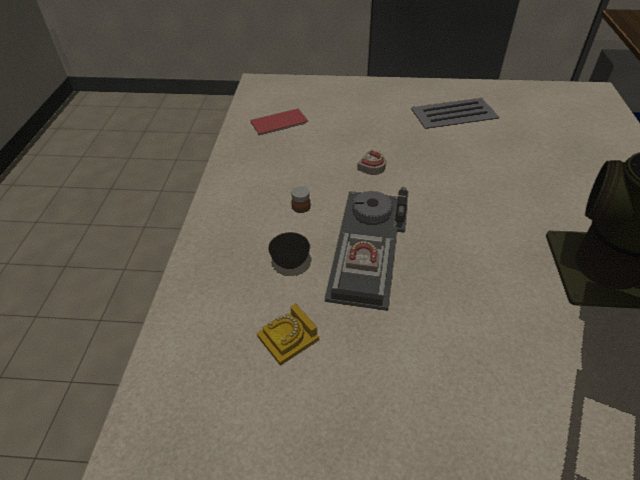

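View pics/wrist0.png

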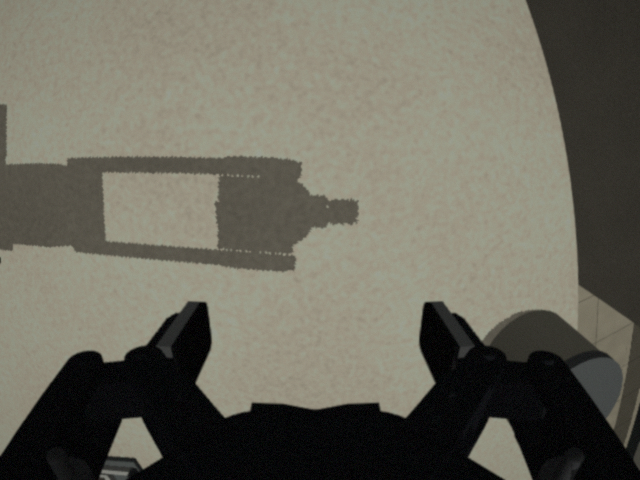

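The top view shows the ring at about (391,316), with its dark line pointing up at (390,300) and the post at (388,350). The carriage is at (310,305), the stop at (260,303), the jar at (400,232), the bowl at (311,228) and the spare cast at (487,318). The only carriage look-alike is the yellow one at (218,240), and the round bowl or jar could be confused with the ring. I choose the grey knurled disc at (391,316) and the aluminium carriage at (310,305), both on the grey plate. Next is a close crop to check that.

```bash
cat > h.py <<'E'
import numpy as np, cv2
from bench import ctrl
def cam(n):
    c=ctrl.read_camera(n); c["R"]=cv2.Rodrigues(np.array(c["rvec"],float))[0]; c["t"]=np.array(c["tvec"],float).ravel(); return c
def ray(c,uv,z):
    uv=np.atleast_2d(uv).astype(float)
    d=np.c_[(uv[:,0]-c["cx"])/c["fx"],(uv[:,1]-c["cy"])/c["fy"],np.ones(len(uv))]@c["R"]
    o=-c["R"].T@c["t"]
    return o+d*((z-o[2])/d[:,2])[:,None]
def proj(c,P):
    P=np.atleast_2d(P).astype(float); q=P@c["R"].T+c["t"]
    return np.c_[q[:,0]/q[:,2]*c["fx"]+c["cx"],q[:,1]/q[:,2]*c["fy"]+c["cy"]]
def crop(c,u0,v0,u1,v1,k,name):
    im=c["image"][v0:v1,u0:u1,::-1]
    im=cv2.resize(im,None,fx=k,fy=k,interpolation=cv2.INTER_CUBIC)
    im=np.clip(im.astype(float)*1.6,0,255).astype(np.uint8)
    cv2.imwrite("pics/"+name,im)
E
python3 - <<'E'
from h import *
c=cam("top"); np.savez("top0.npz",img=c["image"],rz=c["range_z"])
crop(c,240,260,440,370,4,"topcrop0.png")
s=cam("side"); crop(s,310,180,430,310,4,"sidecrop0.png")
for uv,z in [((391,316),42),((310,305),40),((487,318),0),((400,232),50),((311,228),50)]: print(uv,ray(c,uv,z).round(1))
d=c["range_z"]; 
for uv in [(380,325),(340,320),(310,305),(390,350)]:
    u,v=uv; z=d[v,u]; q=np.array([(u-c["cx"])/c["fx"]*z,(v-c["cy"])/c["fy"]*z,z]); print(uv,(c["R"].T@(q-c["t"])).round(1))
E
```

```text
(391, 316) [[ 503.4 -136.6   42. ]]
(310, 305) [[523.9  23.8  40. ]]
(487, 318) [[ 505.  -338.9    0. ]]
(400, 232) [[ 672.5 -156.9   50. ]]
(311, 228) [[679.3  23.4  50. ]]
(380, 325) [ 485.6 -114.8   40.3]
(340, 320) [496.8 -37.   14.4]
(310, 305) [523.6  23.7  42.6]
(390, 350) [ 436.4 -129.4   71.8]
```

View pics/topcrop0.png

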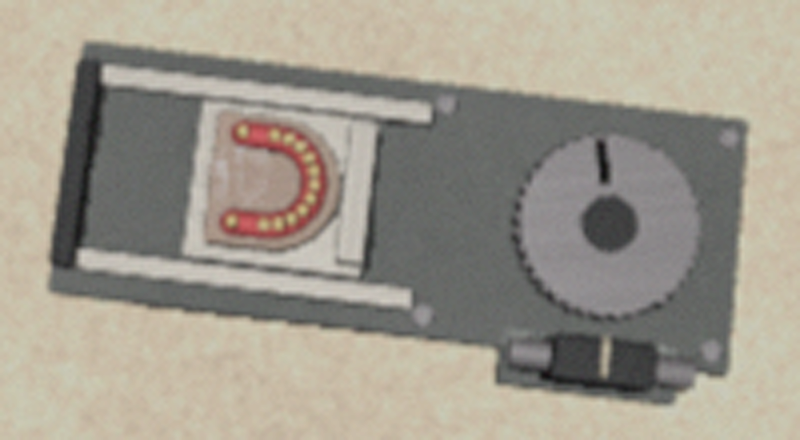

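View pics/sidecrop0.png

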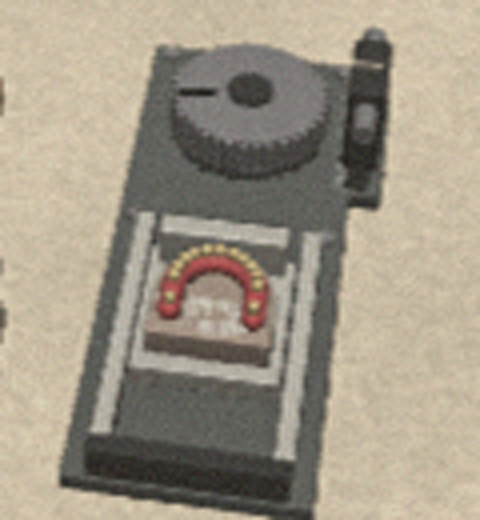

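The crop confirms both choices: a grey knurled ring with a dark cap and line, and an aluminium carriage with the push bar on the ring side. I'll fit the jig pose from the points I picked.

```bash
cat >> h.py <<'E'
def rigid(A,B):
    A=np.array(A,float);B=np.array(B,float);a=A.mean(0);b=B.mean(0);A=A-a;B=B-b
    th=np.arctan2((A[:,0]*B[:,1]-A[:,1]*B[:,0]).sum(),(A*B).sum()); R=np.array([[np.cos(th),-np.sin(th)],[np.sin(th),np.cos(th)]])
    return th,b-R@a,R
E
python3 - <<'E'
from h import *
c=cam("top")
pts=[((745,122),12,(65,-70)),((725,375),12,(-65,-70)),((88,42),12,(65,275)),((50,290),12,(-65,275)),((610,222),45,(0,0)),
((607,357),72,(-68,0)),((433,112),24,(46,92))]
W=[];J=[]
for uv,z,j in pts[:6]:
    W.append(ray(c,[uv[0]/4+240-.4,uv[1]/4+260-.4],z)[0,:2]);J.append(j)
th,t,R=rigid(J,W); print("yaw",np.degrees(th),"origin",t)
for j,w in zip(J,W): print(j,w.round(1),(R.T@(w-t)).round(1))
# cap + ring disc
hsv=cv2.cvtColor(c["image"],cv2.COLOR_RGB2HSV)
g=c["image"].mean(2)
print("mark",R.T@(ray(c,[603/4+240-.4,160/4+260-.4],42)[0,:2]-t))
print("pushface",R.T@(ray(c,[374/4+240-.4,198/4+260-.4],52)[0,:2]-t))
for f in [(360,122),(338,262)]: print(R.T@(ray(c,[f[0]/4+240-.4,f[1]/4+260-.4],52)[0,:2]-t))
s=cam("side")
P=lambda j,z: np.r_[R@np.array(j)+t,z]
pr=proj(s,[P((0,0),45),P((65,-70),12),P((65,275),12),P((-65,275),12),P((-68,0),72)])
print(((pr-[310,180])*4).round(0))
# depth points above 38mm near ring
u,v=np.meshgrid(np.arange(640),np.arange(480)); z=c["range_z"]
q=np.stack([(u-c["cx"])/c["fx"]*z,(v-c["cy"])/c["fy"]*z,z],-1); w=(q-c["t"])@c["R"]
m=(z>0)&(np.abs(w[...,2]-42)<6)&(np.hypot(w[...,0]-t[0],w[...,1]-t[1])<60); 
p=w[m][:,:2].astype(np.float32); print(len(p),cv2.minEnclosingCircle(p),p.mean(0), R.T@(np.array(cv2.minEnclosingCircle(p)[0])-t))
E
```

```text
yaw -6.393668423131492 origin [ 504.39079936 -138.6381472 ]
(65, -70) [ 559.8 -213.1] [ 63.3 -67.8]
(-65, -70) [ 432.1 -199. ] [-65.2 -68.1]
(65, 275) [598.2 125.1] [ 63.9 272.6]
(-65, 275) [470.9 140.6] [-64.4 273.8]
(0, 0) [ 504.9 -138.4] [0.5 0.3]
(-68, 0) [ 438.5 -132. ] [-66.2  -0.8]
mark [31.03943327  6.21238307]
pushface [ -2.53446846 117.22848455]
[ 33.96427466 128.39226045]
[-35.69598302 131.10514945]
[[245.  84.]
 [152.  40.]
 [ 52. 470.]
 [309. 506.]
 [367.  62.]]
1642 ((504.8878479003906, -138.5347900390625), 46.509029388427734) [ 504.25726 -138.43716] [0.48244725 0.15806519]
```

The jig fit is consistent: the ring centre is at about (504.7, -138.5) with radius 46.5 from the depth data, and the yaw is -6.4°. The line stands at about 191° from tight, so it needs about 529° more. I'll shut the gripper and travel high to the -110° side of the ring.

```bash
python3 -m inch '{"dp":[[0.025,-0.027,0],[0.025,-0.027,0],[0.025,-0.027,0],[0.025,-0.027,0],[0.025,-0.027,0]],"yaw":[-8.5,-8.5,-8.5,-8.5,-8.5],"jaw":[0,0,0,0,0]}'
```

```text
t: 0.85
ee_pos: [301.6, 411.4, 231.4]
eef_rot: [0.0, 0.505, 0.863, 0.0]
wrist_force: [0.3, 0.7, -0.2]
grip_width: 0.147
```

```bash
python3 -m inch '{"dp":[[0.025,-0.027,0],[0.025,-0.027,0],[0.025,-0.027,0],[0.025,-0.027,0],[0.025,-0.027,0]],"yaw":[-8.5,-8.5,-8.5,-8.5,-8.5],"jaw":[0,0,0,0,0]}'
```

```text
t: 1.35
ee_pos: [426.8, 276.3, 231.5]
eef_rot: [-0.0, 0.783, 0.621, 0.0]
wrist_force: [0.3, -0.5, -0.1]
grip_width: 0.001
```

```bash
python3 -m inch '{"dp":[[0.025,-0.027,0],[0.002,-0.041,0],[0.002,-0.041,0],[0.002,-0.041,0],[0.002,-0.041,0]],"yaw":[-8.5,-8.5,-8.5,-8.5,-8.5],"jaw":[0,0,0,0,0]}'
```

```text
t: 1.85
ee_pos: [458.8, 84.9, 231.4]
eef_rot: [0.0, 0.955, 0.295, 0.0]
wrist_force: [0.7, -0.0, -0.1]
grip_width: 0.003
```

```bash
python3 -m inch '{"dp":[[0.002,-0.041,0],[0.002,-0.041,0],[0.002,-0.041,0],[0.002,-0.041,0],[0.002,-0.041,0]],"yaw":[-8.5,-8.5,-8.5,-8.5,-8.5],"jaw":[0,0,0,0,0]}'
```

```text
t: 2.35
ee_pos: [468.7, -120.2, 231.5]
eef_rot: [0.0, 0.997, -0.071, 0.0]
wrist_force: [0.8, -0.7, -0.1]
grip_width: -0.003
```

```bash
python3 -m inch '{"dp":[[0.002,-0.041,0],[0.002,-0.041,0],[0,0,0]],"yaw":[-8.5,-8.5,0],"jaw":[0,0,0]}'
```

```text
t: 2.65
ee_pos: [473.7, -205.7, 231.5]
eef_rot: [0.001, 0.976, -0.218, 0.001]
wrist_force: [0.4, 0.8, -0.5]
grip_width: -0.0
```

```bash
python3 - <<'E'
from h import *
c=cam("top"); crop(c,290,230,490,380,4,"top1.png")
s=ctrl.read_state();print(s["ee_pos"],s["joint_pos"],s["wrist_force"])
s=ctrl.read_state();print(s["ee_pos"],s["qd"])
c=cam("wrist"); crop(c,0,0,640,480,1,"wrist1.png")
E
```

```text
[ 473.05262453 -203.01417668  231.21172169] [-4.87282039e-01  2.22720103e-01  1.62873255e+00 -2.51133508e-04
  1.28961273e+00  1.52013339e+00] [-0.22702444  0.91786948 -0.76497383]
[ 473.05262453 -203.01417668  231.21172169] [ 0.04631839 -0.01822502  0.03673697  0.0237437   0.01828015 -0.01245941]
```

View pics/top1.png

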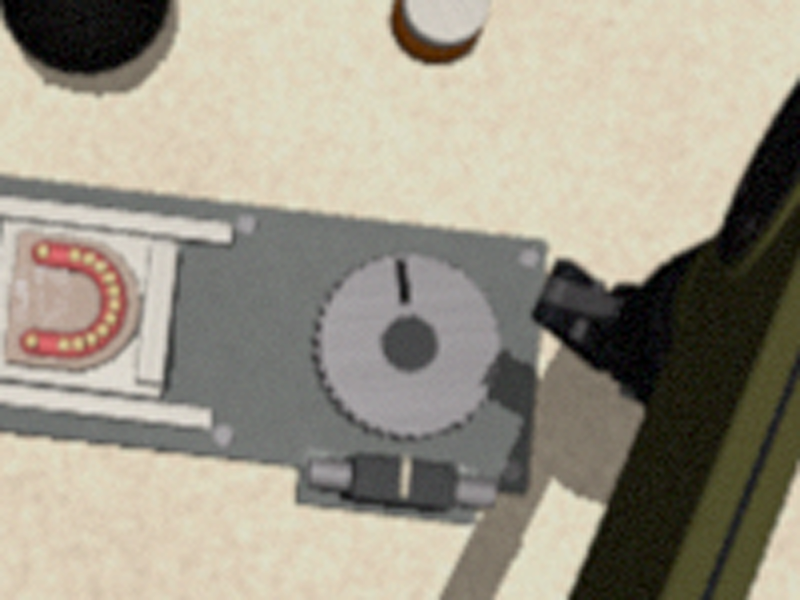

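View pics/wrist1.png

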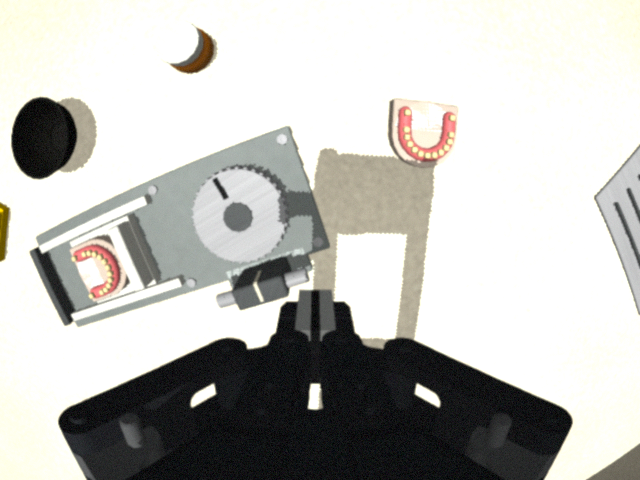

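The tip is right of and below the ring at r≈72, az≈-116°, as planned. Nothing has moved and the line is still near 191°. Next I go down beside the rim.

```bash
python3 -m inch '{"dp":[[0,0,-0.040],[0,0,-0.040],[0,0,-0.040],[0,0,-0.040],[0,0,-0.030]],"yaw":[0,0,0,0,0],"jaw":[0,0,0,0,0]}'
```

```text
t: 3.25
ee_pos: [471.8, -198.2, 39.5]
eef_rot: [-0.001, 0.977, -0.213, -0.001]
wrist_force: [0.5, -1.2, -0.3]
grip_width: 0.002
```

```bash
python3 -m inch '{"dp":[[0,0,-0.016],[0,0,0],[0,0,0]],"yaw":[0,0,0],"jaw":[0,0,0]}'; python3 - <<'E'
from h import *
c=cam("side"); crop(c,320,140,440,240,5,"side2.png")
print(ctrl.read_state()["ee_pos"],ctrl.read_state()["wrist_force"])
E
```

```text
t: 3.55
ee_pos: [473.0, -199.5, 25.6]
eef_rot: [-0.0, 0.977, -0.214, -0.0]
wrist_force: [0.4, 0.3, 0.1]
grip_width: 0.002
[ 473.63240705 -200.01100612   26.22109594] [0.42053565 0.69897813 0.06027679]
```

View pics/side2.png

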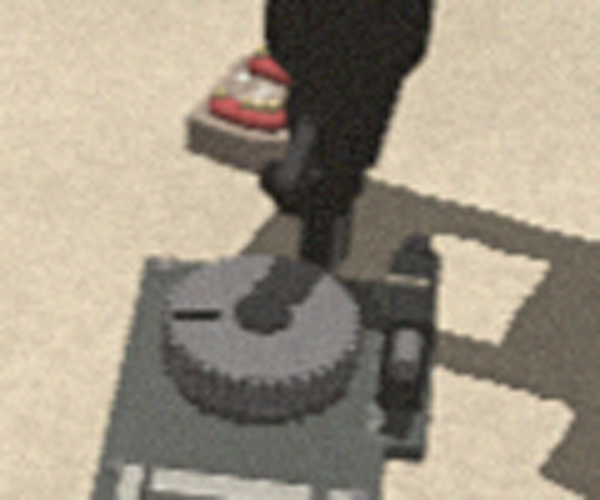

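The fingertip is behind the ring and clear of the post and the spare cast. I'll move in by touch along (0.456, 0.890).

```bash
python3 -m inch '{"dp":[[0.0023,0.0044,0],[0.0009,0.0018,0],[0,0,0]],"yaw":[0,0,0],"jaw":[0,0,0]}'
```

```text
t: 3.9
ee_pos: [476.8, -194.2, 26.2]
eef_rot: [0.0, 0.977, -0.215, 0.001]
wrist_force: [-0.2, -0.6, 0.6]
grip_width: 0.005
```

```bash
python3 -m inch '{"dp":[[0.0005,0.0009,0],[0,0,0]],"yaw":[0,0],"jaw":[0,0]}'
```

```text
t: 4.1
ee_pos: [476.7, -193.5, 25.6]
eef_rot: [0.0, 0.977, -0.215, 0.0]
wrist_force: [0.8, 0.3, -1.0]
grip_width: -0.002
```

```bash
python3 -m inch '{"dp":[[0.0005,0.0009,0],[0,0,0]],"yaw":[0,0],"jaw":[0,0]}'
```

```text
t: 4.3
ee_pos: [477.0, -192.6, 25.3]
eef_rot: [0.0, 0.977, -0.215, -0.0]
wrist_force: [-0.5, -0.3, 0.3]
grip_width: -0.0
```

```bash
python3 -m inch '{"dp":[[0.0005,0.0009,0],[0,0,0]],"yaw":[0,0],"jaw":[0,0]}'
```

```text
t: 4.5
ee_pos: [477.3, -192.2, 25.3]
eef_rot: [0.0, 0.977, -0.215, -0.0]
wrist_force: [-2.0, -2.5, 0.3]
grip_width: -0.002
```

```bash
python3 -m inch '{"dp":[[0.0005,0.0009,0],[0,0,0]],"yaw":[0,0],"jaw":[0,0]}'
```

```text
t: 4.7
ee_pos: [477.5, -191.9, 25.3]
eef_rot: [0.001, 0.977, -0.214, -0.0]
wrist_force: [-4.0, -6.0, 0.4]
grip_width: 0.001
```

Contact is at r≈60, with a stiffness of about 4 N/mm and about 7 N of pressing force, which suits the job. I'll compute the arc rows and then type them.

```bash
cat > arc.py <<'E'
import sys,numpy as np
# x y (commanded), r0->r1, az0, step, n
def arc(x,y,r,az0,step,n,cx=504.7,cy=-138.5):
    for k in range(1,n+1):
        a=np.radians(az0+step*k); X,Y=cx+r*np.cos(a),cy+r*np.sin(a)
        dx,dy=round(X-x,1),round(Y-y,1); x+=dx;y+=dy
        print("[%.4f,%.4f,0]"%(dx/1e3,dy/1e3),end="," if k%5 else "   -> %.1f %.1f az %.0f\n"%(x,y,az0+step*k))
    print()
a=[float(v) for v in sys.argv[1:]]; arc(*a[:5],int(a[5]),*a[6:])
E
python3 arc.py 478.1 -190.8 58.5 -117 8 25
```

```text
[0.0076,-0.0030,0],[0.0078,-0.0021,0],[0.0081,-0.0010,0],[0.0082,0.0001,0],[0.0081,0.0013,0]   -> 517.9 -195.5 az -77
[0.0078,0.0024,0],[0.0074,0.0034,0],[0.0068,0.0045,0],[0.0062,0.0053,0],[0.0053,0.0062,0]   -> 551.4 -173.7 az -37
[0.0045,0.0068,0],[0.0034,0.0074,0],[0.0024,0.0078,0],[0.0013,0.0081,0],[0.0001,0.0082,0]   -> 563.1 -135.4 az 3
[-0.0010,0.0081,0],[-0.0021,0.0078,0],[-0.0032,0.0076,0],[-0.0042,0.0070,0],[-0.0051,0.0063,0]   -> 547.5 -98.6 az 43
[-0.0060,0.0056,0],[-0.0067,0.0046,0],[-0.0072,0.0037,0],[-0.0078,0.0027,0],[-0.0080,0.0016,0]   -> 511.8 -80.4 az 83
```

```bash
python3 -m inch '{"dp":[[0.0076,-0.0030,0],[0.0078,-0.0021,0],[0.0081,-0.0010,0],[0.0082,0.0001,0],[0.0081,0.0013,0]],"yaw":[8,8,8,8,8],"jaw":[0,0,0,0,0]}'; python3 - <<'E'
from h import *
s=ctrl.read_state();print(s["ee_pos"],s["wrist_force"])
E
```

```text
t: 5.2
ee_pos: [518.4, -196.4, 25.3]
eef_rot: [0.001, 0.991, 0.135, 0.0]
wrist_force: [-0.7, -2.9, -0.8]
grip_width: -0.004
[ 518.36151888 -196.36076614   25.33298978] [-0.65909287 -2.89463086 -0.81520007]
```

```bash
python3 - <<'E'
from h import *
c=cam("top"); crop(c,330,250,450,360,5,"top3.png")
E
python3 arc.py 517.9 -195.5 57.6 -77 8 20
```

```text
[0.0074,0.0032,0],[0.0073,0.0034,0],[0.0068,0.0044,0],[0.0060,0.0053,0],[0.0053,0.0060,0]   -> 550.7 -173.2 az -37
[0.0044,0.0068,0],[0.0034,0.0073,0],[0.0023,0.0076,0],[0.0013,0.0080,0],[0.0001,0.0080,0]   -> 562.2 -135.5 az 3
[-0.0010,0.0080,0],[-0.0020,0.0078,0],[-0.0032,0.0073,0],[-0.0041,0.0069,0],[-0.0051,0.0063,0]   -> 546.8 -99.2 az 43
[-0.0059,0.0055,0],[-0.0065,0.0046,0],[-0.0072,0.0036,0],[-0.0076,0.0026,0],[-0.0079,0.0016,0]   -> 511.7 -81.3 az 83
```

View pics/top3.png

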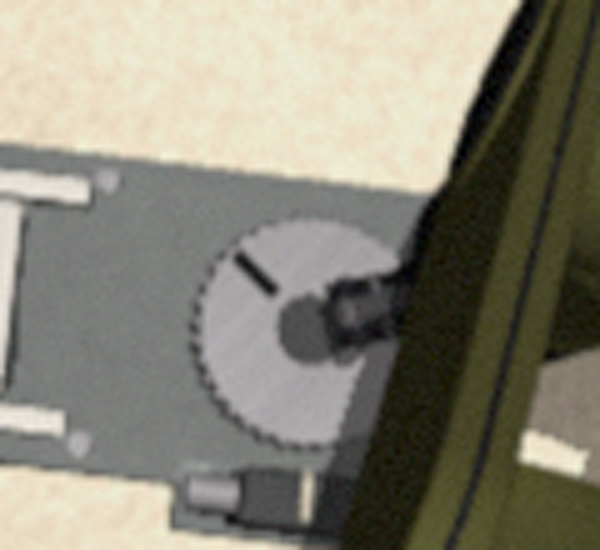

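The dark line went from about 6° to about 45° left of up, at (255,272) in the crop, so the ring turned about 39° for 40° of finger motion. That is good grip, so I'll continue.

```bash
python3 -m inch '{"dp":[[0.0074,0.0032,0],[0.0073,0.0034,0],[0.0068,0.0044,0],[0.0060,0.0053,0],[0.0053,0.0060,0]],"yaw":[8,8,8,8,8],"jaw":[0,0,0,0,0]}'
```

```text
t: 5.75
ee_pos: [551.9, -173.7, 25.5]
eef_rot: [0.001, 0.886, 0.465, 0.001]
wrist_force: [-0.5, -2.4, 0.2]
grip_width: 0.003
```

```bash
python3 -m inch '{"dp":[[0.0044,0.0068,0],[0.0034,0.0073,0],[0.0023,0.0076,0],[0.0013,0.0080,0],[0.0001,0.0080,0]],"yaw":[8,8,8,8,8],"jaw":[0,0,0,0,0]}'
```

```text
t: 6.25
ee_pos: [563.5, -135.3, 25.6]
eef_rot: [0.001, 0.673, 0.739, 0.001]
wrist_force: [1.3, -1.2, 0.2]
grip_width: -0.003
```

```bash
python3 arc.py 562.2 -135.5 57.4 3 8 13 504.1 -139.0;  python3 - <<'E'
from h import *
c=cam("side"); crop(c,320,140,440,240,5,"side4.png")
E
```

```text
[-0.0018,0.0075,0],[-0.0020,0.0077,0],[-0.0032,0.0074,0],[-0.0041,0.0068,0],[-0.0050,0.0062,0]   -> 546.1 -99.9 az 43
[-0.0059,0.0055,0],[-0.0065,0.0046,0],[-0.0072,0.0036,0],[-0.0075,0.0026,0],[-0.0079,0.0016,0]   -> 511.1 -82.0 az 83
[-0.0080,0.0004,0],[-0.0080,-0.0007,0],[-0.0078,-0.0018,0],
```

View pics/side4.png

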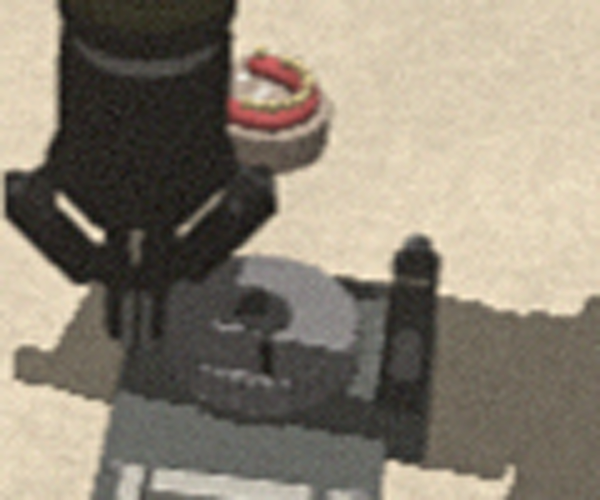

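```bash
python3 -m inch '{"dp":[[-0.0018,0.0075,0],[-0.0020,0.0077,0],[-0.0032,0.0074,0],[-0.0041,0.0068,0],[-0.0050,0.0062,0]],"yaw":[8,8,8,8,8],"jaw":[0,0,0,0,0]}'
```

```text
t: 6.8
ee_pos: [548.7, -99.3, 25.8]
eef_rot: [0.002, 0.381, 0.925, 0.001]
wrist_force: [4.6, 3.0, -1.1]
grip_width: -0.001
```

```bash
python3 -m inch '{"dp":[[-0.0059,0.0055,0],[-0.0065,0.0046,0],[-0.0072,0.0036,0],[-0.0075,0.0026,0],[-0.0079,0.0016,0]],"yaw":[8,8,8,8,8],"jaw":[0,0,0,0,0]}'
```

```text
t: 7.3
ee_pos: [512.1, -79.5, 25.6]
eef_rot: [0.001, 0.042, 0.999, 0.002]
wrist_force: [2.3, 9.5, 0.3]
grip_width: 0.001
```

```bash
python3 -m inch '{"dp":[[-0.0080,0.0004,0],[-0.0080,-0.0007,0],[-0.0078,-0.0018,0]],"yaw":[8,8,8],"jaw":[0,0,0]}'; python3 arc.py 487.3 -84.1 57.4 107 8 1 504.1 -139.0
```

```text
t: 7.6
ee_pos: [485.8, -81.4, 25.3]
eef_rot: [-0.001, -0.167, 0.986, 0.002]
wrist_force: [-0.4, 7.6, 3.9]
grip_width: 0.001
[-0.0075,-0.0029,0],
```

The first stroke is done with 7–9 N at the end. I'll back off, lift the tip clear and measure the line.

```bash
python3 -m inch '{"dp":[[-0.0035,0.0115,0],[0,0,0.035]],"yaw":[0,0],"jaw":[0,0]}'; python3 - <<'E'
from h import *
c=cam("top"); crop(c,330,250,450,360,5,"top5.png")
c=cam("side"); crop(c,320,140,440,240,5,"side5.png")
E
```

```text
t: 7.8
ee_pos: [479.1, -70.4, 57.2]
eef_rot: [-0.005, -0.163, 0.987, 0.002]
wrist_force: [-0.1, -0.2, -0.5]
grip_width: -0.003
```

View pics/top5.png

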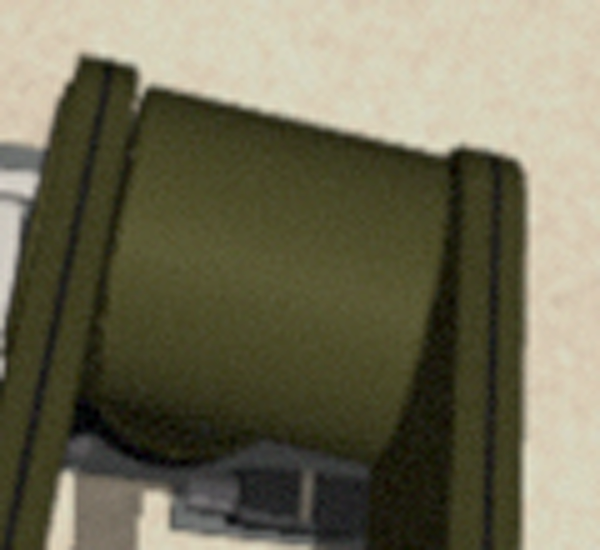

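View pics/side5.png

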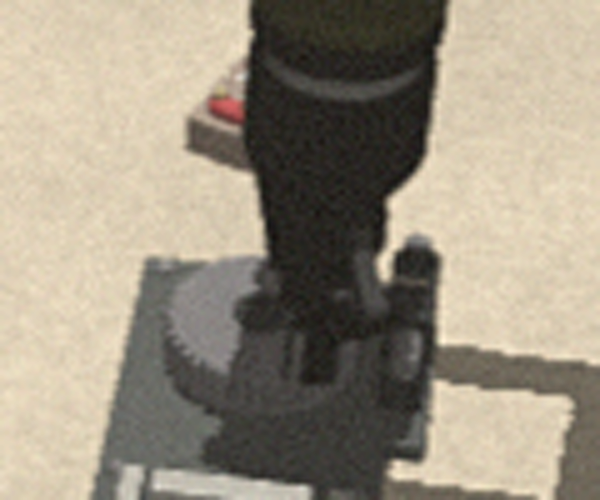

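The arm hides the line in both views, so I'll rewind over the ring at z≈60.

```bash
python3 -m inch '{"dp":[[0.002,-0.0046,0],[0.002,-0.0046,0],[0.002,-0.0046,0],[0.002,-0.0046,0],[0.002,-0.0046,0]],"yaw":[-8,-8,-8,-8,-8],"jaw":[0,0,0,0,0]}'
```

```text
t: 8.4
ee_pos: [493.9, -95.4, 59.9]
eef_rot: [-0.0, 0.186, 0.983, 0.0]
wrist_force: [-0.0, -0.4, 0.0]
grip_width: -0.001
```

```bash
python3 -m inch '{"dp":[[0.002,-0.0046,0],[0.002,-0.0046,0],[0.002,-0.0046,0],[0.002,-0.0046,0],[0.002,-0.0046,0]],"yaw":[-8,-8,-8,-8,-8],"jaw":[0,0,0,0,0]}'
```

```text
t: 8.9
ee_pos: [503.9, -118.4, 59.9]
eef_rot: [-0.0, 0.511, 0.86, 0.0]
wrist_force: [-0.2, 0.1, 0.8]
grip_width: -0.001
```

```bash
python3 -m inch '{"dp":[[0.002,-0.0046,0],[0.002,-0.0046,0],[0.002,-0.0046,0],[0.002,-0.0046,0],[-0.0028,-0.0046,0]],"yaw":[-8,-8,-8,-8,-8],"jaw":[0,0,0,0,0]}'
```

```text
t: 9.4
ee_pos: [509.8, -141.6, 59.9]
eef_rot: [0.0, 0.774, 0.633, 0.0]
wrist_force: [0.8, 0.3, -0.5]
grip_width: -0.003
```

```bash
python3 -m inch '{"dp":[[-0.0028,-0.0046,0],[-0.0028,-0.0046,0],[-0.0028,-0.0046,0],[-0.0028,-0.0046,0],[-0.0028,-0.0046,0]],"yaw":[-8,-8,-8,-8,-8],"jaw":[0,0,0,0,0]}'
```

```text
t: 9.9
ee_pos: [494.9, -164.4, 59.9]
eef_rot: [-0.0, 0.944, 0.33, 0.0]
wrist_force: [-0.4, 0.2, 0.2]
grip_width: -0.0
```

```bash
python3 -m inch '{"dp":[[-0.0028,-0.0046,0],[-0.0028,-0.0046,0],[-0.0028,-0.0046,0],[-0.0028,-0.0046,0],[-0.0028,-0.0046,0]],"yaw":[-8,-8,-8,-8,-8],"jaw":[0,0,0,0,0]}'
```

```text
t: 10.4
ee_pos: [480.9, -187.4, 59.9]
eef_rot: [-0.0, 1.0, -0.013, -0.0]
wrist_force: [-0.4, -0.7, 0.5]
grip_width: -0.001
```

```bash
python3 -m inch '{"dp":[[-0.0028,-0.0046,0],[-0.0028,-0.0046,0],[-0.0028,-0.0046,0],[0,0,0]],"yaw":[-8,-8,-8,0],"jaw":[0,0,0,0]}'; python3 - <<'E'
from h import *
c=cam("top"); crop(c,330,250,450,360,5,"top6.png")
c=cam("side"); crop(c,320,140,440,240,5,"side6.png")
E
```

```text
t: 10.8
ee_pos: [472.3, -201.4, 59.9]
eef_rot: [-0.0, 0.976, -0.217, -0.0]
wrist_force: [0.1, 0.8, 0.0]
grip_width: -0.002
```

View pics/top6.png

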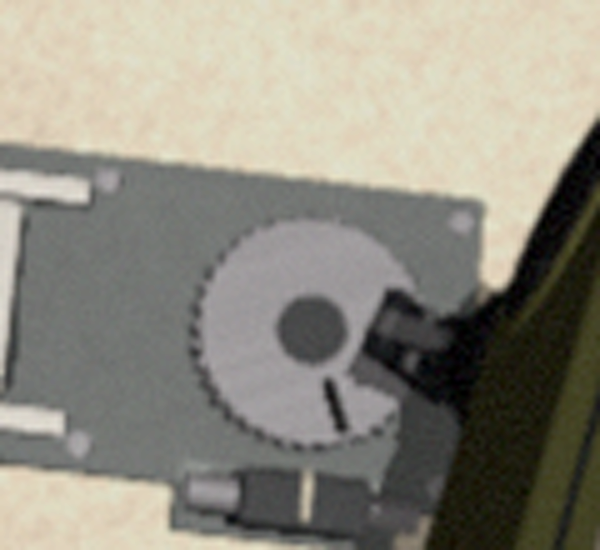

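View pics/side6.png

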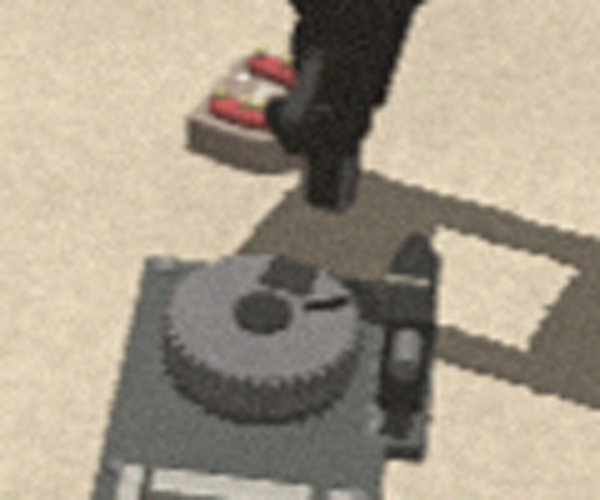

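The line now points almost at the post, at (343,428) in the crop. Its azimuth is about 197°, so the ring stands about 23° past one full turn (≈383°). About 32° slipped where the pressure was low, and about 337° remain. For stroke 2 I'll use the corrected centre (504.1, -139.0) and press a bit more.

```bash
python3 arc.py 478.1 -190.1 57.1 -117 8 30 504.1 -139.0; python3 -m inch '{"dp":[[0,0,-0.035],[0.0032,0.0065,0],[0.0013,0.0028,0],[0.0010,0.0020,0],[0,0,0]],"yaw":[0,0,0,0,0],"jaw":[0,0,0,0,0]}'
```

```text
[0.0074,-0.0029,0],[0.0077,-0.0021,0],[0.0079,-0.0009,0],[0.0080,0.0001,0],[0.0078,0.0013,0]   -> 516.9 -194.6 az -77
[0.0077,0.0023,0],[0.0072,0.0034,0],[0.0067,0.0043,0],[0.0060,0.0052,0],[0.0052,0.0060,0]   -> 549.7 -173.4 az -37
[0.0043,0.0067,0],[0.0034,0.0072,0],[0.0023,0.0077,0],[0.0013,0.0078,0],[0.0001,0.0080,0]   -> 561.1 -136.0 az 3
[-0.0009,0.0079,0],[-0.0021,0.0077,0],[-0.0031,0.0073,0],[-0.0041,0.0069,0],[-0.0050,0.0061,0]   -> 545.9 -100.1 az 43
[-0.0059,0.0055,0],[-0.0065,0.0045,0],[-0.0071,0.0037,0],[-0.0075,0.0026,0],[-0.0078,0.0015,0]   -> 511.1 -82.3 az 83
[-0.0080,0.0004,0],[-0.0079,-0.0007,0],[-0.0078,-0.0018,0],[-0.0074,-0.0028,0],[-0.0070,-0.0039,0]   -> 473.0 -91.1 az 123

t: 11.4
ee_pos: [476.3, -191.2, 25.3]
eef_rot: [0.002, 0.977, -0.213, -0.002]
wrist_force: [-4.6, -10.0, -7.3]
grip_width: -0.003
```

```bash
python3 -m inch '{"dp":[[0.0074,-0.0029,0],[0.0077,-0.0021,0],[0.0079,-0.0009,0],[0.0080,0.0001,0],[0.0078,0.0013,0]],"yaw":[8,8,8,8,8],"jaw":[0,0,0,0,0]}'
```

```text
t: 11.9
ee_pos: [518.3, -196.1, 26.5]
eef_rot: [0.002, 0.991, 0.136, 0.001]
wrist_force: [-1.0, -4.3, -2.6]
grip_width: 0.0
```

```bash
python3 -m inch '{"dp":[[0.0077,0.0023,0],[0.0072,0.0034,0],[0.0067,0.0043,0],[0.0060,0.0052,0],[0.0052,0.0060,0]],"yaw":[8,8,8,8,8],"jaw":[0,0,0,0,0]}'
```

```text
t: 12.4
ee_pos: [551.8, -173.8, 27.1]
eef_rot: [0.002, 0.885, 0.466, 0.001]
wrist_force: [0.9, -1.5, -0.2]
grip_width: -0.002
```

```bash
python3 arc.py 549.7 -173.4 55.6 -37 8 20 504.1 -139.0
```

```text
[0.0030,0.0074,0],[0.0033,0.0071,0],[0.0023,0.0074,0],[0.0012,0.0077,0],[0.0001,0.0077,0]   -> 559.6 -136.1 az 3
[-0.0009,0.0077,0],[-0.0020,0.0075,0],[-0.0031,0.0071,0],[-0.0040,0.0067,0],[-0.0048,0.0060,0]   -> 544.8 -101.1 az 43
[-0.0057,0.0053,0],[-0.0064,0.0045,0],[-0.0069,0.0035,0],[-0.0073,0.0025,0],[-0.0076,0.0015,0]   -> 510.9 -83.8 az 83
[-0.0078,0.0004,0],[-0.0077,-0.0007,0],[-0.0076,-0.0017,0],[-0.0072,-0.0028,0],[-0.0068,-0.0038,0]   -> 473.8 -92.4 az 123
```

```bash
python3 -m inch '{"dp":[[0.0030,0.0074,0],[0.0033,0.0071,0],[0.0023,0.0074,0],[0.0012,0.0077,0],[0.0001,0.0077,0]],"yaw":[8,8,8,8,8],"jaw":[0,0,0,0,0]}'
```

```text
t: 12.9
ee_pos: [563.1, -136.3, 27.4]
eef_rot: [0.003, 0.672, 0.741, 0.001]
wrist_force: [3.4, -1.2, -0.6]
grip_width: -0.001
```

```bash
python3 -m inch '{"dp":[[-0.0009,0.0077,0],[-0.0020,0.0075,0],[-0.0031,0.0071,0],[-0.0040,0.0067,0],[-0.0048,0.0060,0]],"yaw":[8,8,8,8,8],"jaw":[0,0,0,0,0]}'
```

```text
t: 13.4
ee_pos: [549.2, -100.3, 27.5]
eef_rot: [0.004, 0.378, 0.926, 0.001]
wrist_force: [5.4, 3.1, -2.0]
grip_width: 0.006
```

```bash
python3 -m inch '{"dp":[[-0.0050,0.0060,0],[-0.0065,0.0045,0],[-0.0070,0.0036,0],[-0.0075,0.0026,0],[-0.0078,0.0015,0]],"yaw":[8,8,8,8,8],"jaw":[0,0,0,0,0]}'; python3 arc.py 511.0 -82.9 56.8 83 8 5 504.1 -139
```

```text
t: 13.9
ee_pos: [513.7, -80.1, 27.1]
eef_rot: [0.003, 0.04, 0.999, 0.002]
wrist_force: [3.7, 9.5, 0.8]
grip_width: -0.002
[-0.0079,0.0007,0],[-0.0079,-0.0007,0],[-0.0077,-0.0018,0],[-0.0074,-0.0028,0],[-0.0069,-0.0039,0]   -> 473.2 -91.4 az 123
```

```bash
python3 -m inch '{"dp":[[-0.0079,0.0007,0],[-0.0079,-0.0007,0],[-0.0077,-0.0018,0],[-0.0035,0.0115,0],[0,0,0.035]],"yaw":[8,8,8,0,0],"jaw":[0,0,0,0,0]}'
```

```text
t: 14.4
ee_pos: [480.5, -70.9, 58.5]
eef_rot: [-0.004, -0.166, 0.986, 0.002]
wrist_force: [0.2, -1.0, -0.5]
grip_width: 0.002
```

```bash
python3 -m inch '{"dp":[[0.002,-0.0046,0],[0.002,-0.0046,0],[0.002,-0.0046,0],[0.002,-0.0046,0],[0.002,-0.0046,0]],"yaw":[-8,-8,-8,-8,-8],"jaw":[0,0,0,0,0]}'
```

```text
t: 14.9
ee_pos: [495.1, -95.9, 61.4]
eef_rot: [0.001, 0.184, 0.983, -0.0]
wrist_force: [0.5, -0.1, -0.3]
grip_width: -0.0
```

```bash
python3 -m inch '{"dp":[[0.002,-0.0046,0],[0.002,-0.0046,0],[0.002,-0.0046,0],[0.002,-0.0046,0],[0.002,-0.0046,0]],"yaw":[-8,-8,-8,-8,-8],"jaw":[0,0,0,0,0]}'
```

```text
t: 15.4
ee_pos: [505.1, -118.9, 61.4]
eef_rot: [0.001, 0.51, 0.86, 0.0]
wrist_force: [-0.3, 0.8, 0.7]
grip_width: 0.001
```

```bash
python3 -m inch '{"dp":[[0.002,-0.0046,0],[0.002,-0.0046,0],[0.002,-0.0046,0],[0.002,-0.0046,0],[-0.0028,-0.0046,0]],"yaw":[-8,-8,-8,-8,-8],"jaw":[0,0,0,0,0]}'
```

```text
t: 15.9
ee_pos: [511.0, -142.1, 61.5]
eef_rot: [0.001, 0.773, 0.634, 0.001]
wrist_force: [-0.5, 0.7, 0.3]
grip_width: -0.003
```

```bash
python3 -m inch '{"dp":[[-0.0028,-0.0046,0],[-0.0028,-0.0046,0],[-0.0028,-0.0046,0],[-0.0028,-0.0046,0],[-0.0028,-0.0046,0]],"yaw":[-8,-8,-8,-8,-8],"jaw":[0,0,0,0,0]}'
```

```text
t: 16.4
ee_pos: [496.1, -165.0, 61.4]
eef_rot: [0.001, 0.943, 0.332, 0.001]
wrist_force: [-0.2, -0.4, 0.4]
grip_width: 0.003
```

```bash
python3 -m inch '{"dp":[[-0.0028,-0.0046,0],[-0.0028,-0.0046,0],[-0.0028,-0.0046,0],[-0.0028,-0.0046,0],[-0.0028,-0.0046,0]],"yaw":[-8,-8,-8,-8,-8],"jaw":[0,0,0,0,0]}'
```

```text
t: 16.9
ee_pos: [482.1, -188.0, 61.4]
eef_rot: [0.001, 1.0, -0.011, 0.001]
wrist_force: [0.4, -0.2, 0.0]
grip_width: 0.002
```

```bash
python3 -m inch '{"dp":[[-0.0028,-0.0046,0],[-0.0028,-0.0046,0],[-0.0028,-0.0046,0],[0,0,0]],"yaw":[-8,-8,-8,0],"jaw":[0,0,0,0]}'; python3 - <<'E'
from h import *
c=cam("top"); crop(c,330,250,450,360,5,"top7.png")
c=cam("side"); crop(c,320,140,440,240,5,"side7.png")
E
```

```text
t: 17.3
ee_pos: [473.5, -202.1, 61.3]
eef_rot: [0.0, 0.976, -0.216, 0.001]
wrist_force: [0.1, 0.8, -0.0]
grip_width: 0.001
```

View pics/top7.png

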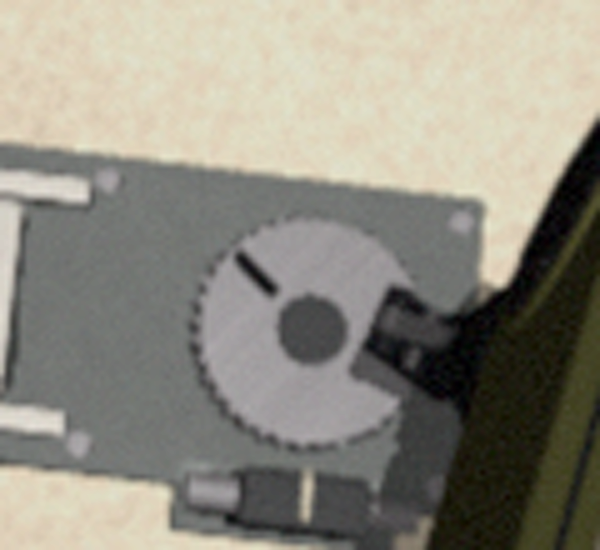

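View pics/side7.png

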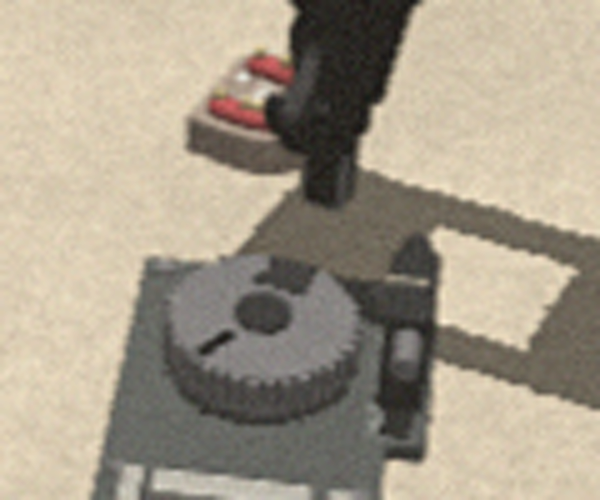

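The line is at azimuth 45° world, at (255,272) in the crop, so the ring stands at about 592° and 128° remain. The carriage is unmoved. For stroke 3 I press a little more and go slightly over 120°, then check.

```bash
python3 arc.py 478.2 -189.9 56.4 -117 8 20 504.1 -139.0; python3 -m inch '{"dp":[[0,0,-0.036],[0.0027,0.0073,0],[0.0011,0.0028,0],[0.0009,0.0021,0],[0,0,0]],"yaw":[0,0,0,0,0],"jaw":[0,0,0,0,0]}'
```

```text
[0.0075,-0.0024,0],[0.0076,-0.0021,0],[0.0078,-0.0009,0],[0.0079,0.0001,0],[0.0078,0.0012,0]   -> 516.8 -194.0 az -77
[0.0075,0.0023,0],[0.0071,0.0034,0],[0.0066,0.0043,0],[0.0060,0.0051,0],[0.0051,0.0060,0]   -> 549.1 -172.9 az -37
[0.0043,0.0066,0],[0.0034,0.0071,0],[0.0023,0.0075,0],[0.0012,0.0078,0],[0.0001,0.0079,0]   -> 560.4 -136.0 az 3
[-0.0009,0.0078,0],[-0.0021,0.0076,0],[-0.0030,0.0072,0],[-0.0041,0.0067,0],[-0.0050,0.0062,0]   -> 545.3 -100.5 az 43

t: 17.9
ee_pos: [475.6, -190.9, 24.4]
eef_rot: [0.002, 0.977, -0.213, -0.002]
wrist_force: [-5.3, -9.0, -7.8]
grip_width: 0.0
```

```bash
python3 -m inch '{"dp":[[0.0075,-0.0024,0],[0.0076,-0.0021,0],[0.0078,-0.0009,0],[0.0079,0.0001,0],[0.0078,0.0012,0]],"yaw":[8,8,8,8,8],"jaw":[0,0,0,0,0]}'
```

```text
t: 18.4
ee_pos: [517.9, -196.1, 25.6]
eef_rot: [0.002, 0.991, 0.136, 0.001]
wrist_force: [0.2, -6.6, -3.7]
grip_width: -0.002
```

```bash
python3 -m inch '{"dp":[[0.0065,0.0030,0],[0.0069,0.0034,0],[0.0066,0.0043,0],[0.0060,0.0051,0],[0.0051,0.0060,0]],"yaw":[8,8,8,8,8],"jaw":[0,0,0,0,0]}'
```

```text
t: 18.9
ee_pos: [551.3, -173.8, 26.3]
eef_rot: [0.004, 0.885, 0.466, 0.002]
wrist_force: [2.8, -5.2, -4.1]
grip_width: 0.001
```

```bash
python3 -m inch '{"dp":[[0.0043,0.0066,0],[0.0034,0.0071,0],[0.0023,0.0075,0],[0.0012,0.0078,0],[0.0001,0.0079,0]],"yaw":[8,8,8,8,8],"jaw":[0,0,0,0,0]}'; python3 - <<'E'
from h import *
c=cam("side"); crop(c,320,140,440,240,5,"side8.png")
c=cam("top"); crop(c,330,250,450,360,5,"top8.png")
E
```

```text
t: 19.4
ee_pos: [563.1, -135.6, 26.5]
eef_rot: [0.004, 0.672, 0.741, 0.002]
wrist_force: [4.3, -0.7, -3.4]
grip_width: -0.002
```

View pics/side8.png

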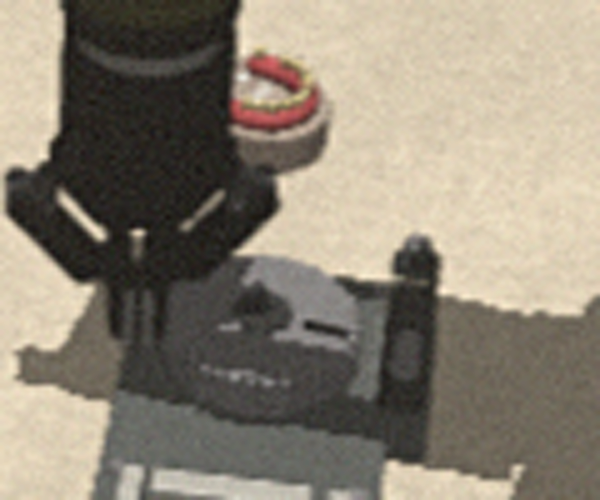

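View pics/top8.png

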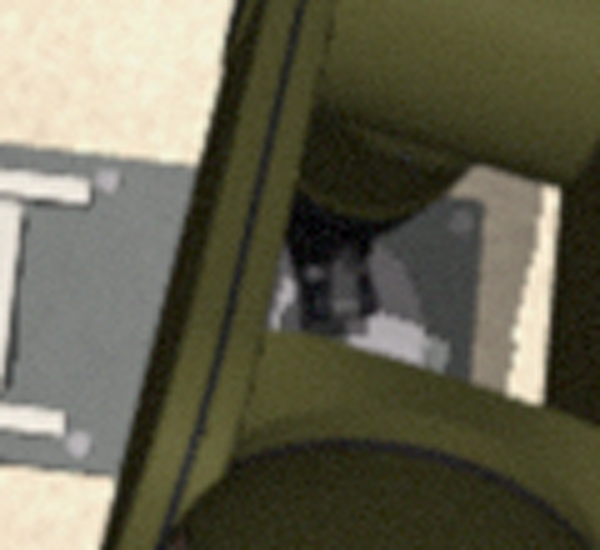

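```bash
python3 - <<'E'
from h import *
c=cam("side")
f=lambda p,z: ray(c,[p[0]/5+320-.4,p[1]/5+140-.4],z)[0,:2]
ctr=f((262,312),45.)
for n,a,b in [("s6 (197)",(303,307),(347,298)),("s7 (45)",(232,335),(203,352)),("s8",(304,323),(350,332))]:
    A,B=f(a,42),f(b,42); m=(A+B)/2-ctr; d=B-A
    print(n,ctr,np.degrees(np.arctan2(m[1],m[0]))%360,np.degrees(np.arctan2(d[1],d[0]))%360,np.hypot(*m))
E
```

```text
s6 (197) [ 502.8559508  -135.13507341] 202.0432718965182 200.4400346555258 32.275554547449126
s7 (45) [ 502.8559508  -135.13507341] 44.49397767611343 43.632810769846216 28.611424209079292
s8 [ 502.8559508  -135.13507341] 169.3920535223131 166.67575228535887 31.020483423626317
```

The line is at azimuth about 165° against 173.6° at the white line, so about 9° is missing. One more 8° row, then I back off radially.

```bash
python3 -m inch '{"dp":[[-0.0009,0.0078,0],[0,0,0]],"yaw":[8,0],"jaw":[0,0]}'
```

```text
t: 19.75
ee_pos: [561.9, -126.8, 26.6]
eef_rot: [0.004, 0.62, 0.785, 0.002]
wrist_force: [5.2, 2.0, -2.0]
grip_width: -0.001
```

```bash
python3 -m inch '{"dp":[[0.008,0.0015,0],[0.010,0.002,0],[0,0,0.035],[0.010,0.010,0.035],[0,0,0]],"yaw":[0,0,0,0,0],"jaw":[0,0,0,0,0]}';  python3 - <<'E'
from h import *
c=cam("side"); crop(c,320,140,440,240,5,"side9.png")
E
```

```text
t: 20.25
ee_pos: [591.1, -113.8, 99.6]
eef_rot: [0.005, 0.621, 0.784, 0.002]
wrist_force: [0.3, -0.5, 0.2]
grip_width: 0.0
```

View pics/side9.png

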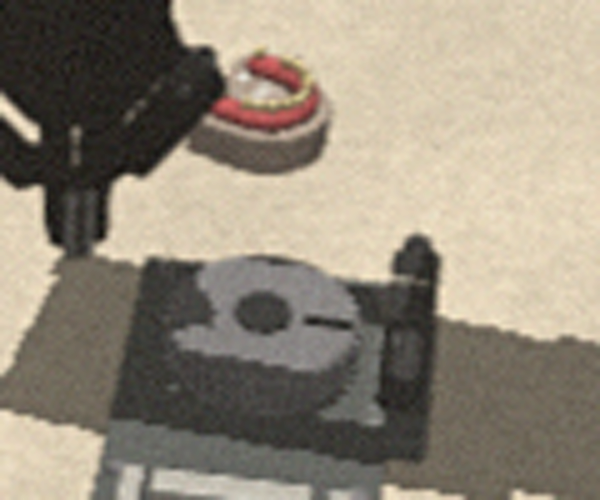

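The line, at (304,320)–(352,325) in the crop, now points at the post's white line. I'll move the tip over the gap between ring and carriage, turn it square to the jig and re-check from above.

```bash
python3 -m inch '{"dp":[[-0.026,0.020,0],[-0.026,0.020,0],[-0.0255,0.0195,0],[0,0,0]],"yaw":[-8.5,-8.5,-0.5,0],"jaw":[0,0,0,0]}';  python3 - <<'E'
from h import *
c=cam("top"); crop(c,250,250,450,370,4,"top10.png")
c=cam("side"); crop(c,320,160,440,300,4,"side10.png")
E
```

```text
t: 20.7
ee_pos: [501.4, -51.7, 92.8]
eef_rot: [-0.004, 0.733, 0.681, -0.003]
wrist_force: [-0.6, -0.4, 0.2]
grip_width: 0.003
```

View pics/top10.png

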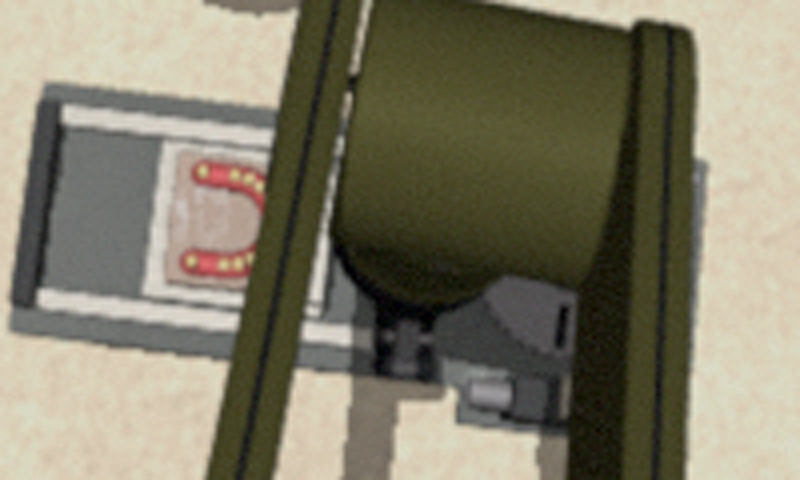

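View pics/side10.png

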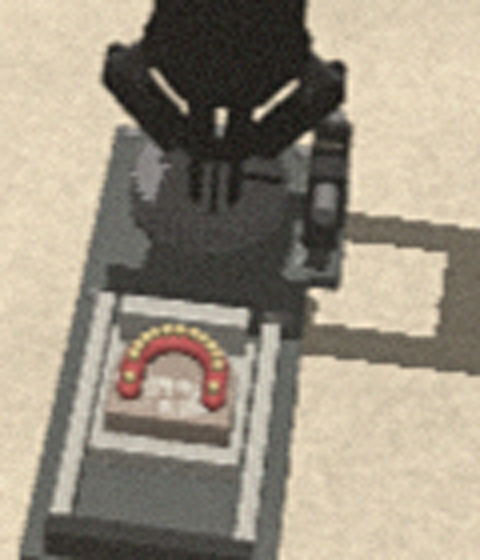

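The line is visible at (562,325) in the crop. Its azimuth comes out at 173° from the centre (line slope about 167°), against a target of 173.6°, so the ring is within a few degrees. I'll re-read the tool position before going down.

```bash
python3 -m inch '{"dp":[[0,0,0],[0,0,0]],"yaw":[0,0],"jaw":[0,0]}'; python3 - <<'E'
from h import *
c=cam("top")
o=np.array([504.1,-139.]);th=np.radians(-6.4);R=np.array([[np.cos(th),-np.sin(th)],[np.sin(th),np.cos(th)]])
for p in [(562,325),(567,307),(558,345)]:
    w=ray(c,[p[0]/4+250-.4,p[1]/4+250-.4],42)[0,:2]; j=R.T@(w-o); print(j,np.degrees(np.arctan2(j[1],j[0]))%360)
s=cam("side")
for p in [(118,302),(250,313)]: # bar face top edge on ring side?
    w=ray(s,[p[0]/4+320-.4,p[1]/4+160-.4],52)[0,:2]; print("bar",R.T@(w-o))
e=np.array(ctrl.read_state()["ee_pos"]);print(e,R.T@(e[:2]-o))
E
```

```text
t: 21.0
ee_pos: [509.3, -55.0, 94.2]
eef_rot: [0.0, 0.733, 0.68, 0.0]
wrist_force: [-0.6, 0.0, -0.5]
grip_width: 0.0
[-30.15823489   1.35442132] 177.42854597308846
[-21.10792796  -0.26727947] 180.72546992786403
[-40.08667526   2.39326417] 176.58336933648687
bar [ 34.54935115 128.80262778]
bar [-36.68201578 124.76881885]
[508.9283726  -54.88844373  94.15466782] [-4.57754357 84.12557979]
```

The ring reads 177° ± 3° in jig terms, so it is on target. The tip is at jig (-4.6, 84). I'll centre it and go down between the ring and the push bar.

```bash
python3 -m inch '{"dp":[[0.0045,-0.0005,-0.020],[0,0,-0.020],[0,0,-0.018],[0,0,0]],"yaw":[0,0,0,0],"jaw":[0,0,0,0]}'
```

```text
t: 21.5
ee_pos: [511.1, -54.9, 34.2]
eef_rot: [-0.002, 0.733, 0.68, -0.001]
wrist_force: [-0.4, 0.5, 0.1]
grip_width: -0.002
```

```bash
python3 -m inch '{"dp":[[0.0009,0.0080,0],[0.0006,0.0050,0],[0.0003,0.0030,0],[0.0003,0.0030,0],[0,0,0]],"yaw":[0,0,0,0,0],"jaw":[0,0,0,0,0]}'
```

```text
t: 22.0
ee_pos: [515.0, -35.3, 36.9]
eef_rot: [0.0, 0.733, 0.68, 0.0]
wrist_force: [-0.2, 0.4, 0.6]
grip_width: 0.001
```

```bash
python3 -m inch '{"dp":[[0.0003,0.0030,0],[0.0003,0.0030,0],[0.0003,0.0030,0],[0.0003,0.0030,0],[0,0,0]],"yaw":[0,0,0,0,0],"jaw":[0,0,0,0,0]}'
```

```text
t: 22.5
ee_pos: [516.3, -23.8, 36.5]
eef_rot: [0.0, 0.733, 0.68, 0.0]
wrist_force: [0.6, -1.7, 2.3]
grip_width: -0.0
```

```bash
python3 -m inch '{"dp":[[0.0005,0.0040,0],[0.0004,0.0040,0],[0.0005,0.0040,0],[0.0004,0.0040,0],[0.0005,0.0040,0]],"yaw":[0,0,0,0,0],"jaw":[0,0,0,0,0]}'
```

```text
t: 23.0
ee_pos: [518.3, -3.7, 36.5]
eef_rot: [0.0, 0.733, 0.68, -0.0]
wrist_force: [-0.7, -5.2, 3.5]
grip_width: 0.004
```

```bash
python3 -m inch '{"dp":[[0.0004,0.0040,0],[0.0005,0.0040,0],[0.0004,0.0040,0],[0.0005,0.0040,0],[0.0004,0.0030,0]],"yaw":[0,0,0,0,0],"jaw":[0,0,0,0,0]}'
```

```text
t: 23.5
ee_pos: [520.4, 15.3, 36.5]
eef_rot: [0.0, 0.733, 0.68, -0.0]
wrist_force: [-0.1, -6.3, 3.7]
grip_width: -0.0
```

```bash
python3 -m inch '{"dp":[[0.0003,0.0020,0],[0.0002,0.0020,0],[0.0002,0.0020,0],[0,0,0]],"yaw":[0,0,0,0],"jaw":[0,0,0,0]}'
```

```text
t: 23.9
ee_pos: [520.9, 21.0, 36.4]
eef_rot: [0.0, 0.733, 0.68, -0.0]
wrist_force: [-0.7, -5.9, 4.1]
grip_width: -0.001
```

```bash
python3 -m inch '{"dp":[[0.0001,0.0010,0],[0.0001,0.0010,0],[0,0,0]],"yaw":[0,0,0],"jaw":[0,0,0]}'
```

```text
t: 24.2
ee_pos: [520.4, 21.4, 36.5]
eef_rot: [0.001, 0.733, 0.681, -0.002]
wrist_force: [-1.4, -13.0, 5.7]
grip_width: 0.002
```

```bash
python3 -m inch '{"dp":[[0.0001,0.0010,0],[0.0001,0.0010,0],[0,0,0]],"yaw":[0,0,0],"jaw":[0,0,0]}'
```

```text
t: 24.5
ee_pos: [519.5, 21.9, 36.5]
eef_rot: [0.001, 0.732, 0.681, -0.003]
wrist_force: [-4.3, -18.0, 8.2]
grip_width: -0.0
```

The force rose to 18 N with the tip stalled at jig y≈161, which is where home should be. I'll back off, lift and look.

```bash
python3 -m inch '{"dp":[[-0.0005,-0.0060,0],[-0.0015,-0.0140,0],[0,0,0.040],[0,0,0.045],[0,0,0.045]],"yaw":[0,0,0,0,0],"jaw":[0,0,0,0,0]}'
```

```text
t: 25.0
ee_pos: [518.4, 5.5, 166.8]
eef_rot: [-0.002, 0.733, 0.68, -0.0]
wrist_force: [0.8, -0.8, -0.0]
grip_width: -0.0
```

```bash
python3 -m inch '{"dp":[[0,0.045,0.02],[0,0.045,0.02],[0,0.045,0],[0,0.045,0],[0,0.045,0]],"yaw":[0,0,0,0,0],"jaw":[0,0,0,0,0]}'
```

```text
t: 25.5
ee_pos: [518.8, 232.1, 206.2]
eef_rot: [-0.001, 0.733, 0.68, 0.0]
wrist_force: [0.8, -1.2, 0.9]
grip_width: 0.001
```

```bash
python3 -m inch '{"dp":[[-0.005,0.045,0],[-0.005,0.045,0],[-0.005,0.045,0],[-0.005,0.045,0],[0,0,0]],"yaw":[0,0,0,0,0],"jaw":[0,0,0,0,0]}'; python3 - <<'E'
from h import *
c=cam("top"); crop(c,240,255,440,375,4,"top11.png")
cv2.imwrite("pics/top11full.png",c["image"][:,:,::-1])
c=cam("side"); crop(c,320,160,440,300,4,"side11.png")
E
```

```text
t: 26.0
ee_pos: [497.9, 416.2, 205.3]
eef_rot: [-0.002, 0.731, 0.682, 0.001]
wrist_force: [0.5, -0.9, 0.2]
grip_width: -0.0
```

View pics/top11.png

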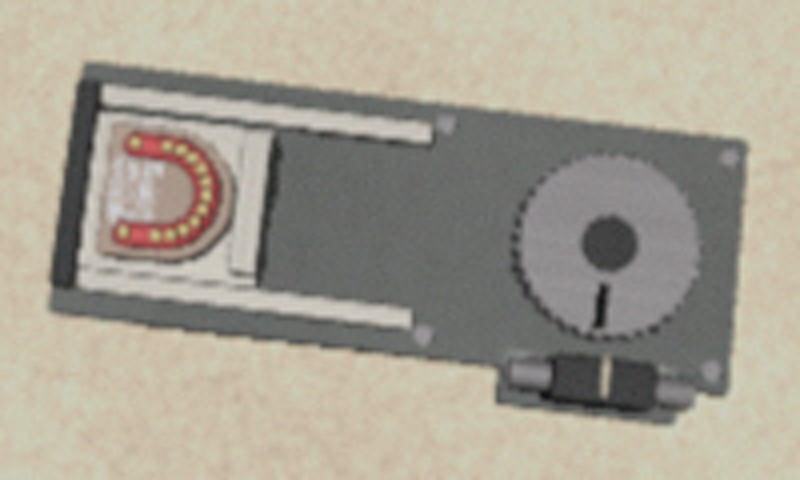

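View pics/side11.png

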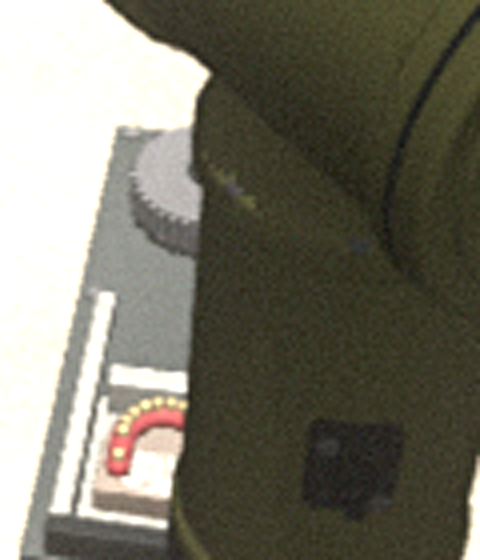

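```bash
python3 - <<'E'
from h import *
c=cam("top")
th=np.radians(-6.4);R=np.array([[np.cos(th),-np.sin(th)],[np.sin(th),np.cos(th)]]);o=np.array([504.4,-138.8])
g=lambda p,z:R.T@(ray(c,[p[0]/4+240-.4,p[1]/4+255-.4],z)[0,:2]-o)
m=(g((604,287),42)+g((599,325),42))/2-g((610,243),45); print("ring",m,np.degrees(np.arctan2(m[1],m[0]))%360)
g0=c["image"][255:375,240:440].astype(int).mean(2); k=(g0<45); 
k[:, :100]=False; k[:65]=False; k[85:]=False
n,l,st,ce=cv2.connectedComponentsWithStats(k.astype(np.uint8)); print([(s.tolist(),q.round(1).tolist()) for s,q in zip(st[1:],ce[1:])])
for p,z in [((98,115),26),((82,270),26),((273,135),52),((257,285),26)]: print(p,g(p,z))
# stop face
for p in [(101,85),(75,285)]: print("stop",g(p,34))
for f,q,z in [("spare",(487,318),0),]: pass
a=np.load("top0.npz")["img"].astype(int); d=np.abs(a-c["image"].astype(int)).sum(2)
for nm,(u,v) in dict(spare=(487,318),jar=(400,232),bowl=(311,228)).items(): print(nm,d[v-25:v+25,u-25:u+25].mean().round(1))
s=ctrl.read_state(); print(s["t"],s["wrist_force"],np.abs(s["qd"]).max())
E
```

```text
ring [-30.92959609   0.90414125] 178.32559308393232
[([149, 65, 8, 2, 13], [152.3, 65.4]), ([128, 66, 3, 3, 6], [128.8, 67.0]), ([130, 70, 2, 4, 4], [130.8, 71.5]), ([148, 71, 4, 11, 23], [149.7, 76.3]), ([135, 77, 2, 2, 2], [135.5, 77.5]), ([140, 81, 1, 1, 1], [140.0, 81.0]), ([143, 82, 2, 2, 2], [143.5, 82.5]), ([163, 82, 1, 1, 1], [163.0, 82.0]), ([147, 84, 1, 1, 1], [147.0, 84.0]), ([151, 84, 1, 1, 1], [151.0, 84.0])]
(98, 115) [ 35.14482498 262.1274637 ]
(82, 270) [-43.46045545 259.12837289]
(273, 135) [ 32.1831309  171.70618891]
(257, 285) [-40.23497121 171.1511588 ]
stop [ 49.41633476 261.84648189]
stop [-51.73441604 260.64017016]
spare 6.4
jar 6.7
bowl 8.8
26.15 [-0.0961321  -0.46764976  0.0860869 ] 0.026607761807199707
```

All checks agree: the ring is at about 178° jig on the second turn (191→383→592→718°), the carriage y is about 216, the bystanders' pixels are unchanged and the arm is clear.

```bash
python3 -c "
from bench import ctrl
print(ctrl.close_job())"
```

```text
the job is handed in; nothing more can be done
None
```

The ring now stands two full turns from tight, within a few degrees, and the carriage rests fully home against the end stop. I handed the job in at about 26 s of the 72 s; no verdict came back.

- **Ring:** I turned it counter-clockwise in three fingertip strokes along the rim (about 191° → 383° → 592° → 718°). The highest contact force at any reading was about 13 N. About 32° slipped in the first stroke and 15° in the second, so I pressed harder each time. The last top view shows the dark line about 2° short of the white line, against a tolerance of 20°.
- **Carriage:** only after that I pushed the bar with the shut fingertips at 5–6 N. The force rose to 18 N when it stalled at the stop. The last view puts the push face at jig y ≈ 171 mm, so the carriage is at about 216 mm (213 needed, 217 fully home), touching the stop bar.
- **Other objects:** the spare cast, jar and bowl look unchanged against the first picture. The tool is clear of everything and the wrist force is about zero.
- **Disagreements:**
  - The side camera read positions about 4–5 mm off the top camera.
  - Touch moved the ring centre about 0.8 mm from the camera estimate.
  - In the half-hidden view just before the push, the line's angle varied by about 4° depending on which points I used; the clear final view settled it.

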